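# Set and lock the dial lid of the tent-peg caddy

### The job

Get the peg caddy ready for filling: swing its white dial lid round by the black knob until the window sits squarely over the compartment with the orange button. Then take the yellow key, put its blade in the slot of the brass stud, press the stud down and turn it a quarter turn clockwise until it drops into its catch, and put the key back standing in its black rest. Leave the mallet, the peg puller and the bundle of pegs where they lie and do not bump the lamp.

Things in the scene. Friction and masses are not known exactly. Their poses are not given: they have to be found in the camera images.
- stud_head: Slotted round brass head of the stud, on the caddy's axis, 56 mm diameter, 18 mm high. Origin at the centre of its top face, 104 mm above the bench (18 mm above the lid) while unlocked. The slot runs right across along its own x: 9 mm wide, 16 mm deep, open at both ends, mouth chamfered 2.5 mm; a half turn looks the same.
- stud_press (a joint): How far the stud is pressed down, m: 0 = unlocked, standing proud; 0.013 = fully down. A spring pushes it up with 5 N at 0, 8 N at 0.008 and 10 N at the bottom. Locked in its catch it rests at about 0.004.
- stud_turn (a joint): Turn of the stud, rad, clockwise from above: 0 unlocked, 1.57 quarter turn, stop at 1.63. Turns only while pressed 0.008 m or more (0.010 is comfortable); let up within 0.06 rad of the quarter turn, it springs up into its catch and cannot turn. Takes under 0.1 N m. The key has about 0.09 rad of play either way, so turn the key somewhat past the quarter turn.
- lid_knob (a point): Upright round black knob on the lid, 22 mm diameter, top 143 mm and lid's top 86 mm above the bench, on a foot 30 mm wide, 5 mm high; 54 mm from the caddy's axis, opposite the window. This point: on the knob's axis, 13 mm below its top. Moving the knob round the caddy's axis turns the lid, any way round, with light friction (about 1 N at the knob); it stays where left.
- lid_window (a point): Point in the lid's window, 60 mm from the caddy's axis on the window's middle line, level with the lid's top. The window is a 60 degree wide opening from 36 to 67 mm radius in the white round lid (144 mm diameter, 6 mm thick).
- tag_orange: Orange round button, 16 mm diameter, 8 mm high, on the caddy's rim 83 mm from its axis, in the middle of the arc of the compartment to choose. Blue, black and green buttons mark the other three, 90 degrees apart; each compartment is a quarter circle. Origin at the centre of its underside, 88 mm above the bench.
- caddy: Round grey polypropylene caddy fixed to the bench, 188 mm diameter, rim 88 mm high. Origin on its axis at bench level.
- key_grip (a point): Centre of the handle of the yellow key, which stands blade down in the rest, z up. Handle 64 (own x) x 18 (own y) x 54 mm high; below it a neck 28 x 16 mm; a shoulder 50 x 24 mm, underside 73 mm below this point; then the steel blade 44 (x) x 5 (y) mm, 14 mm deep. 110 to 180 g. A half turn about z looks the same. Fully entered, the shoulder sits flat on the stud head and pushes it.
- key: The same yellow key; origin at the middle of the blade's tip edge, 87 mm below the centre of the handle, same axes.
- rest: Black block fixed to the bench, 90 mm (x) by 56 mm (y) by 24 mm high, with a pocket 50 mm (x) by 12 mm (y), 18 mm deep, chamfered by 2 mm, in the middle of its top. Origin at the centre of its underside. With the key standing home in it, the shoulder rests on the block's top and the handle's centre is 97 mm above the bench.
- mallet_mid (a point): Middle of the red and black plastic mallet lying on the bench, about 225 mm long (own x), head 92 mm wide and 56 mm high at its +x end. Loose; not to be moved.
- puller_mid (a point): Middle of the steel peg puller with a black crossbar handle, lying on the bench about 150 mm long (own y), 80 mm wide, 20 mm high. Loose; not to be moved.
- pegs_mid (a point): Middle of the flat strapped bundle of six aluminium and two orange pegs, 175 mm (own x) by 100 mm by 20 mm high, lying on the bench. Loose; not to be moved.
- lamp: Green work lamp fixed to the bench: base 110 mm diameter, thin post, shade 100 mm diameter with its top 290 mm above the bench. Origin at the centre of its base. An obstacle to keep clear of.
There are look-alikes about, which are no part of the job. Of the things that look like the rest, take the one that is farthest to the robot's left at the start.

How it is judged:
By the outcome, as a careful person would: the job done as asked, in the order asked, and still so for the second after the job is handed in, with the robot touching nothing.
It also fails if it takes over 64 s, if anything falls off the work surface, if the arm or the gripper's body presses on something with over 40 N, if the wrist force passes 120 N, or if a joint passes its speed limit or range.

### The arm

A 7-joint arm with a two-finger parallel gripper is mounted at the origin on the work surface. World frame = base frame: x ahead of the robot, y to its left, z up, the work surface at z = 0. Lengths are in m, angles in rad, forces in N, time in s.
With the tool pointing down it reaches from about 0.425 to 0.8 m from the base axis. Payload 8.3 kg.
Tool frame: the origin (TCP) lies midway between the tips of the shut fingers; the grasp point (between the pads) lies 19 mm behind it (env.tcp_to_grasp is the distance from the TCP to the grasp point, in m); z points along the fingers, y is the direction in which the jaws open and shut (so a half turn about z gives the same grasp; the last joint's range is limited). The gripper opens to 85 mm and grips with 20 to 120 N. Pads are 22 mm wide; open, the fingers measure 114 mm over their backs; the gripper's body (76 mm by 85 mm) begins 54 mm behind the grasp point. The pads swing forward as they close: fully open they stand 13 mm farther back than shut.
Start: joints at [1.187, 0.383, 0.016, 1.37, -0.006, 1.388, -0.046], TCP at [0.197, -0.593, 0.231] pointing down, gripper open.
Joint ranges: [-2.95, 2.95], [-0.25, 2.06], [-1.52, 1.56], [0.18, 2.33], [-1.44, 4.58], [0.02, 2.06], [-3.01, 3.01]. Speed limits (rad/s): [2.39, 2.39, 3.01, 3.01, 3.14, 3.14, 3.14].

### API

Orientations are given as a unit quaternion [x, y, z, w].
In Python, from bench import env, kinematics, sensors, cams gives the robot as it stands. Calls block until the motion is done:
- env.move_pose(position, orientation): joint-space move of the TCP to a pose.
- env.servo_line(position, frame=None, velocity=0.15): straight line of the TCP; frame=None keeps the orientation; velocity is the mean speed in m/s.
- env.move_j(angles): joint-space move.
- env.set_gripper(opening, squeeze=None): finger opening in m; squeeze is the grip in N (None keeps the last); returns when the fingers have stopped.
- env.sleep(seconds).
- kinematics.solve_ik(position, orientation): joint angles nearest the present ones, or None.
- sensors.sense(): the state.
- cams.grab_frame(name): name is "side" or "top"; returns the picture (384x512x3 uint8, red, green, blue); there is no depth.
- cams.camera_params(name): a dict with "fx", "fy", "cx", "cy" (pixels), "eye" and "attitude" of the camera in the world. Camera axes: x right, y down, z forward; pixel columns grow to the right and rows downward; lengths in m; the calibration is good to about 2 mm. A picture is of the moment at which its call begins. camera_params takes no time and is no camera call.
A pose or a line that the arm cannot do raises env.MotionError and nothing moves.
- env.finish_job(): hands the job in, once; it reports no verdict.
The state is a dict: "time": time; "joints": joint angles; "qd": joint speeds; "joint_efforts": joint torques, N m; "eef_pos": TCP position; "orientation": TCP orientation; "contact_force": force on the tool from outside, world axes, zero at the start; "ft_torque": the same for the moment, N m; "width": finger opening in m.
Only numpy, scipy, OpenCV 4.12 (cv2) and the standard library are available. Lean on these libraries where they do the work, as an engineer would, in place of code of your own. Each camera call takes 0.05 s, during which the arm holds its last target. There are 200 camera calls.

## Working session

There is one attempt and no reset: what is moved stays moved. The work goes in short steps, each a Python script; the robot and the scene stay as the last script left them, time stands still between calls to the robot, and variables do not carry over. Pictures are saved under pics/ and viewed, about 8 in all and at most 12, crops included, and the job is handed in when it is done.

```bash
ls; mkdir -p pics; python3 - <<'E'
from bench import env, kinematics, sensors, cams
import cv2
for n in ("side","top"):
    p=cams.camera_params(n); print(n,p)
    cv2.imwrite(f"pics/{n}0.png",cv2.resize(cams.grab_frame(n)[:,:,::-1],(800,600),interpolation=cv2.INTER_CUBIC))
    cv2.imwrite(f"pics/{n}0_raw.png",cams.grab_frame(n)[:,:,::-1])
s=sensors.sense(); print(s, env.tcp_to_grasp)
E
```

```text
pics
side {'fx': 480.37032205861436, 'fy': 480.37032205861436, 'cx': 260.81828357908995, 'cy': 188.60323469337547, 'eye': array([0.1274672 , 0.76524603, 0.94069657]), 'attitude': array([-0.18292938,  0.90099921, -0.38379996,  0.08622558])}
top {'fx': 352.98899483968586, 'fy': 352.98899483968586, 'cx': 254.61636845324185, 'cy': 190.19643048973177, 'eye': array([ 0.29953672, -0.00974764,  1.13834583]), 'attitude': array([ 0.71527301, -0.69330078,  0.07278489, -0.04920276])}
{'time': 0.2, 'joints': array([ 1.18711887,  0.38392883,  0.01638685,  1.37072959, -0.00628115,
        1.38822788, -0.04649337]), 'qd': array([ 0.00134551, -0.00095675, -0.00053531, -0.00098305, -0.00021902,
        0.00049853,  0.00184155]), 'joint_efforts': array([ 5.62207042e-04, -6.27371264e+01,  8.43513776e-01, -3.71749985e+01,
        1.64296303e-02,  1.05867253e-02, -2.73623961e-06]), 'eef_pos': array([ 0.1969953 , -0.59280798,  0.23066409]), 'orientation': array([ 9.87159935e-01,  1.59733764e-01, -1.09330862e-04, -6.12356729e-04]), 'contact_force': array([-0.68341779, -0.39575115, -0.64943278]), 'ft_torque': array([-0.0155832 ,  0.00103695,  0.00610487]), 'width': 0.08549601119152668} 0.0187
```

View pics/top0.png

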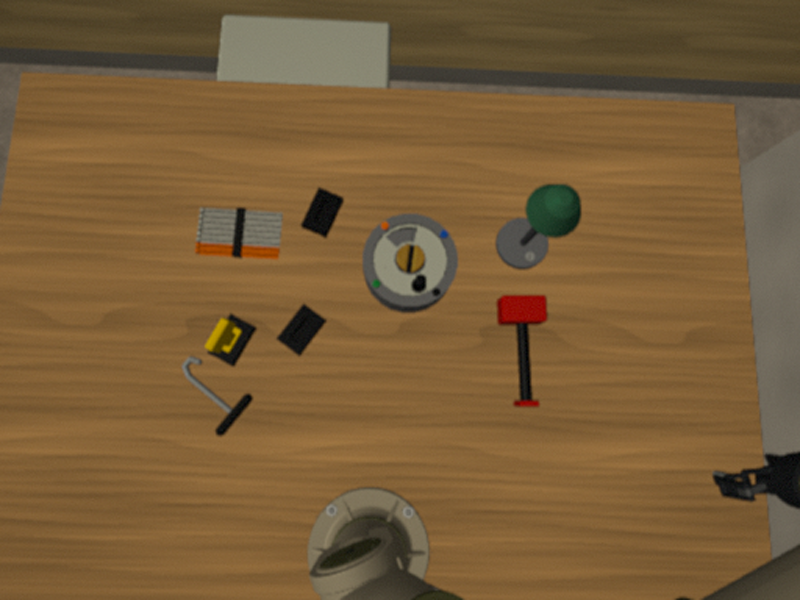

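View pics/side0.png

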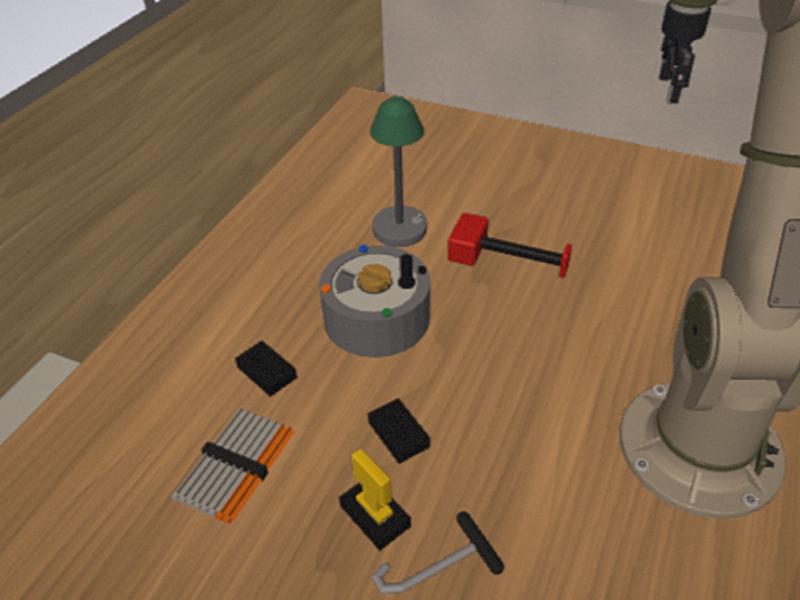

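The top view (800x600) shows the caddy at (410,262): window up-left near the orange button (385,226), knob at (419,284), slot roughly vertical. The key stands in the leftmost rest at (230,340). Puller is below it at (220,400), lamp at (522,240), mallet at (522,350). The side view agrees.

```bash
cat > h.py <<'E'
import numpy as np, cv2
from scipy.spatial.transform import Rotation as R
from bench import env, kinematics, sensors, cams
def ray(n,uv):
    p=cams.camera_params(n); d=np.array([(uv[0]-p["cx"])/p["fx"],(uv[1]-p["cy"])/p["fy"],1.])
    return np.array(p["eye"]),R.from_quat(p["attitude"]).apply(d)
def onz(n,uv,z):
    e,d=ray(n,uv); return e+d*(z-e[2])/d[2]
def proj(n,P):
    p=cams.camera_params(n); c=R.from_quat(p["attitude"]).inv().apply(np.atleast_2d(P)-p["eye"])
    return np.c_[p["fx"]*c[:,0]/c[:,2]+p["cx"],p["fy"]*c[:,1]/c[:,2]+p["cy"]]
def tri(u1,u2,n1="top",n2="side"):
    e1,d1=ray(n1,u1);e2,d2=ray(n2,u2)
    t=np.linalg.lstsq(np.c_[d1,-d2],e2-e1,rcond=None)[0]
    a,b=e1+t[0]*d1,e2+t[1]*d2; return (a+b)/2,np.linalg.norm(a-b)
def blobs(im,lo,hi,roi,minA=6):
    h=cv2.cvtColor(im,cv2.COLOR_BGR2HSV); m=cv2.inRange(h,lo,hi)
    k=np.zeros_like(m); x0,y0,x1,y1=roi; k[y0:y1,x0:x1]=m[y0:y1,x0:x1]
    n,l,s,c=cv2.connectedComponentsWithStats(k)
    return sorted([(int(s[i,4]),c[i].round(2),l==i) for i in range(1,n) if s[i,4]>=minA],key=lambda t:-t[0])
E
python3 - <<'E'
from h import *
T=cv2.imread("pics/top0_raw.png");S=cv2.imread("pics/side0_raw.png")
rt=(228,132,298,202); rs=(200,152,280,228)
col={"orange":((3,150,130),(14,255,255)),"blue":((105,120,80),(125,255,255)),"green":((50,100,40),(85,255,255)),"brass":((14,120,70),(24,255,255)),"black":((0,0,0),(180,255,34))}
for k,(lo,hi) in col.items():
    for n,im,r in(("top",T,rt),("side",S,rs)):
        for a,c,_ in blobs(im,lo,hi,r)[:3]: print(k,n,a,c,onz(n,c,.096 if k not in("brass",) else .104).round(4))
yl=((22,120,60),(34,255,255))
for n,im,r in(("top",T,(115,190,180,245)),("side",S,(200,270,280,360))):
    for a,c,m in blobs(im,*yl,r): print("yellow",n,a,c,onz(n,c,.124).round(4))
    for a,c,m in blobs(im,*col["black"],r)[:1]: print("rest",n,a,c,onz(n,c,.024).round(4))
a=cv2.resize(T[190:245,115:180],None,fx=6,fy=6,interpolation=cv2.INTER_CUBIC)
b=cv2.resize(T[132:202,228:298],None,fx=5,fy=5,interpolation=cv2.INTER_CUBIC)
c=cv2.resize(S[275:355,205:275],None,fx=5,fy=5,interpolation=cv2.INTER_CUBIC)[:,:]
W=np.zeros((600,800,3),np.uint8)
a=cv2.resize(T[195:240,125:170],(400,300*4//3-100));W[:300,:400]=a
W[:300,400:750]=cv2.resize(b,(350,300)) 
c=S[280:355,210:270];W[300:600,:240]=cv2.resize(c,(240,300),interpolation=cv2.INTER_CUBIC)
d=S[152:227,200:275];W[300:600,300:600]=cv2.resize(d,(300,300),interpolation=cv2.INTER_CUBIC)
cv2.imwrite("pics/crop1.png",W)
E
```

```text
orange top 20 [245.75 143.75] [ 0.6256 -0.0108  0.096 ]
orange side 28 [208.18 184.39] [ 0.6209 -0.0049  0.096 ]
blue top 17 [283.47 149.35] [ 0.6123 -0.1271  0.096 ]
blue side 21 [232.14 158.81] [ 0.6082 -0.1204  0.096 ]
green top 17 [240.41 181.12] [0.5082 0.0014 0.096 ]
green side 23 [247.   199.83] [0.5051 0.0081 0.096 ]
brass top 1827 [263.96 164.98] [ 0.5587 -0.0678  0.104 ]
brass top 106 [266.73 165.39] [ 0.5578 -0.0762  0.104 ]
brass top 97 [257.58 164.39] [ 0.5599 -0.0485  0.104 ]
brass side 898 [209.83 183.31] [ 0.6142 -0.0028  0.104 ]
brass side 678 [272.94 189.92] [ 0.4558 -0.0418  0.104 ]
brass side 300 [239.25 177.66] [ 0.5537 -0.0509  0.104 ]
black top 56 [267.88 181.14] [ 0.5111 -0.0813  0.096 ]
black top 24 [262.04 165.67] [ 0.5584 -0.0625  0.096 ]
black top 9 [278.89 186.67] [ 0.4953 -0.1149  0.096 ]
black side 146 [259.86 173.83] [ 0.5139 -0.0929  0.096 ]
black side 14 [269.71 172.5 ] [ 0.492  -0.1076  0.096 ]
yellow top 342 [142.65 215.3 ] [0.3935 0.2759 0.124 ]
rest top 209 [152.04 218.28] [0.3944 0.2743 0.024 ]
yellow side 748 [238.09 311.54] [0.3812 0.3191 0.124 ]
rest side 646 [240.02 332.46] [0.387  0.3084 0.024 ]
```

View pics/crop1.png

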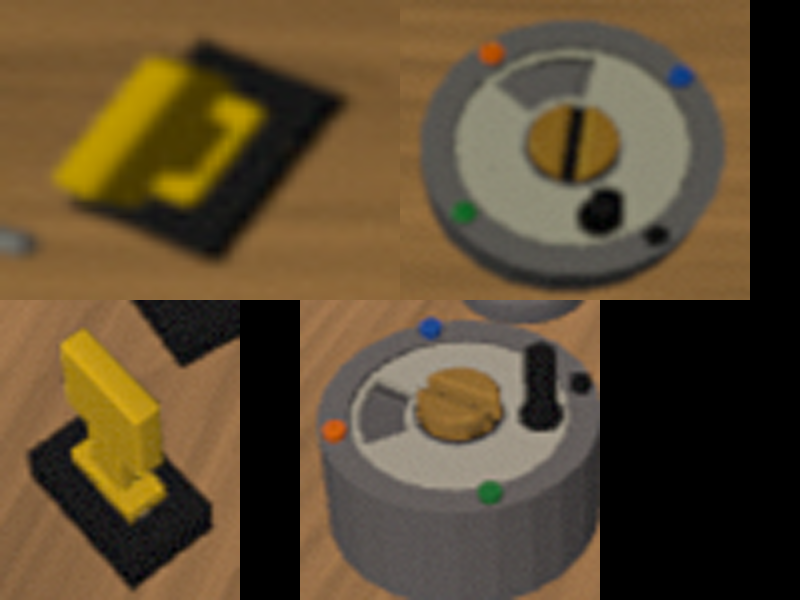

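Crop picture: the key's handle top face centres near (138.7,214.4) in the top view and (237.8,298.9) in the side view. The rest's top-face corners are visible in the top view. The window sits about 30° clockwise of orange, so the lid must turn counter-clockwise. The two cameras disagree by 7 mm on the buttons, so I'll check that against the base bolts and the rest.

```bash
python3 - <<'E'
from h import *
np.set_printoptions(precision=4,suppress=True)
T=cv2.imread("pics/top0_raw.png");S=cv2.imread("pics/side0_raw.png")
for n,a,b in(("orange",(245.75,143.75),(208.18,184.39)),("blue",(283.47,149.35),(232.14,158.81)),("green",(240.41,181.12),(247,199.83)),("handletop",(138.7,214.35),(237.8,298.9))): print(n,*tri(a,b))
# base bolts (800x600 px -> raw *.64)
for n,u in(("side",[(660,390),(642,463),(750,498)]),("top",[(331,510),(408,511)])):
    for q in u: print("bolt",n,onz(n,np.array(q)*.64,.02))
print("ht z",onz("top",(138.7,214.35),.124),onz("side",(237.8,298.9),.124))
c=[(125+x/8.889,195+y/6.667) for x,y in[(205,40),(343,100),(218,258)]]
c=np.array([onz("top",q,.024) for q in c]);print("rest top",c,"mid",(c[0]+c[2])/2,np.linalg.norm(np.diff(c,axis=0),axis=1),"yaw",np.degrees(np.arctan2(*(c[1]-c[2])[[1,0]])))
# rest corners side: left,right,bottom of top face
c=[(210+x/4,280+y/4) for x,y in[(30,455),(135,570),(212,508)]]
c=np.array([onz("side",q,.024) for q in c]);print("rest side",c,"mid",(c[0]+c[2])/2,np.linalg.norm(np.diff(c,axis=0),axis=1),"yaw",np.degrees(np.arctan2(*(c[0]-c[1])[[1,0]])))
# handle top long edge in side view
e=np.array([onz("side",(210+x/4,280+(y-300)/4),.124) for x,y in[(62,342),(138,420),(85,330),(160,410)]]);print(e,np.degrees(np.arctan2(*(e[0]-e[1])[[1,0]])),np.degrees(np.arctan2(*(e[2]-e[3])[[1,0]])))
# slot
for a,cc,m in blobs(T,(0,0,0),(180,255,45),(254,155,274,177))[:1]:
    ys,xs=np.nonzero(m); P=np.array([onz("top",(x,y),.104)[:2] for x,y in zip(xs,ys)]);P0=P.mean(0);v=np.linalg.svd(P-P0)[2][0];print("slot",len(P),P0,np.degrees(np.arctan2(v[1],v[0])))
# knob top disc, window
print("knob top-cam",onz("top",(228+ (602-400)/5,132+208/4.286),.143))
kt=(200+540/4-300/4,152+(345-300)/4);print("knob side",onz("side",kt,.143))
h=cv2.cvtColor(T,cv2.COLOR_BGR2HSV);print(h[140:170:2,258].tolist())
E
```

```text
orange [ 0.6264 -0.0112  0.0891] 0.0026581834133659094
blue [ 0.6135 -0.1282  0.0886] 0.0020107902156382197
green [0.5091 0.0014 0.0885] 0.0012863946741673358
handletop [0.3964 0.2893 0.1169] 0.0002623999295738277
bolt side [ 0.0731 -0.0675  0.02  ]
bolt side [0.0736 0.0774 0.02  ]
bolt side [-0.073  0.077  0.02 ]
bolt top [0.0759 0.0724 0.02  ]
bolt top [ 0.0772 -0.0758  0.02  ]
ht z [0.3959 0.2873 0.124 ] [0.394  0.2934 0.124 ]
rest top [[0.4485 0.2909 0.024 ]
 [0.4215 0.2403 0.024 ]
 [0.3463 0.2783 0.024 ]] mid [0.3974 0.2846 0.024 ] [0.0573 0.0843] yaw -26.767269800838026
rest side [[0.3719 0.4422 0.024 ]
 [0.3035 0.4705 0.024 ]
 [0.282  0.4311 0.024 ]] mid [0.3269 0.4366 0.024 ] [0.074  0.0449] yaw -22.46093624417375
[[0.4254 0.2851 0.124 ]
 [0.3711 0.3112 0.124 ]
 [0.4178 0.2741 0.124 ]
 [0.3636 0.3019 0.124 ]] -25.689140349843772 -27.14222978907728
slot 28 [ 0.5554 -0.062 ] 175.22229838547804
knob top-cam [ 0.5034 -0.0795  0.143 ]
knob side [ 0.5081 -0.0823  0.143 ]
[[17, 21, 84], [25, 19, 80], [27, 40, 114], [24, 33, 77], [21, 21, 86], [21, 21, 86], [24, 15, 83], [23, 24, 97], [23, 60, 136], [19, 183, 128], [20, 203, 127], [20, 198, 130], [20, 196, 130], [19, 196, 129], [20, 199, 128]]
```

Base bolts give camera biases (top about +2.8/−1.7 mm, side about +4.7 mm in y). With these removed, both views agree: axis ≈(0.557,−0.061) and key ≈(0.3935,0.289), yaw −26.5°. The slot is at about −5°. Next I plan the IK and go above the knob.

```bash
cat >> h.py <<'E'
C=np.array([.557,-.061]); K=np.array([.3935,.289]); ORA=np.radians(38.6)
def q(psi): return (R.from_euler("z",psi,degrees=True)*R.from_euler("x",180,degrees=True)).as_quat()
def show(t=""):
    s=sensors.sense(); e=R.from_quat(s["orientation"]); x=e.apply([1,0,0]); z=e.apply([0,0,1])
    print(t,"t%.1f"%s["time"],"p",s["eef_pos"].round(4),"psi %.1f"%np.degrees(np.arctan2(x[1],x[0])),"tilt",z[:2].round(3),"F",s["contact_force"].round(1),"w %.4f"%s["width"],"j7 %.2f"%s["joints"][6])
    return s
E
python3 - <<'E'
from h import *
for n,p,a in [("knob",(.504,-.078,.15),(17,38,197,218)),("stud",(*C,.18),(-5,-105,175,75)),("key",(*K,.08),(-26.5,153.5)),("swing",(.2,-.42,.4),(18,)),("swing2",(.47,-.07,.36),(17,))]:
    for s in a:
        j=kinematics.solve_ik(p,q(s)); print(n,s,None if j is None else np.round(j,2))
for nm,u,z in(("lampbase",(522,243),.02),("shade",(553,208),.28),("malletHead",(522,310),.056),("pegs",(240,233),.02)): print(nm,onz("top",np.array(u)*.64,z).round(3))
E
```

```text
knob 17 [ 0.53  0.23 -0.51  1.78  0.12  1.16 -1.29]
knob 38 [ 0.55  0.24 -0.53  1.78  0.13  1.16 -0.92]
knob 197 [ 0.69  0.26 -0.7   1.77  0.18  1.17  1.81]
knob 218 [ 1.09  0.49 -1.27  1.76  0.49  1.27  1.93]
stud -5 [ 0.45  0.31 -0.49  1.61  0.15  1.25 -1.73]
stud -105 [ 0.96  0.6  -1.28  1.59  0.58  1.39  2.5 ]
stud 175 [ 0.61  0.36 -0.7   1.6   0.24  1.27  1.35]
stud 75 [ 0.52  0.33 -0.58  1.61  0.19  1.26 -0.36]
key -26.5 [-1.29  0.27  0.68  1.95 -0.2   0.99 -2.55]
key 153.5 [ 0.07  0.36 -0.9   1.9   0.33  1.04  0.14]
swing 18 [ 1.08  0.01 -0.03  1.44  0.    1.68 -0.2 ]
swing2 17 [ 0.6   0.05 -0.54  1.5   0.03  1.6  -1.22]
lampbase [ 0.62  -0.304  0.02 ]
shade [ 0.607 -0.287  0.28 ]
malletHead [ 0.472 -0.293  0.056]
pegs [0.619 0.288 0.02 ]
```

```bash
python3 - <<'E'
from h import *
env.move_pose((.2,-.42,.4),q(18)); show()
env.move_pose((.46,-.06,.37),q(17)); show()
k=C+.054*np.array([np.cos(np.radians(197)),np.sin(np.radians(197))])
env.move_pose((*k,.19),q(17)); show()
cv2.imwrite("pics/a_top.png",cams.grab_frame("top")[:,:,::-1]);cv2.imwrite("pics/a_side.png",cams.grab_frame("side")[:,:,::-1])
a=cv2.imread("pics/a_side.png")[80:240,180:320];b=cv2.imread("pics/a_top.png")[100:220,220:320]
cv2.imwrite("pics/a.png",np.hstack([cv2.resize(a,(420,480),interpolation=2),cv2.resize(b,(380,480),interpolation=2)]))
E
```

```text
t1.2 p [ 0.1996 -0.4205  0.3987] psi 18.0 tilt [-0.001  0.001] F [ 0.4  0.3 -0.1] w 0.0855 j7 -0.20
 t2.8 p [ 0.4599 -0.0615  0.3698] psi 16.9 tilt [-0.  0.] F [-0.3 -0.7 -0. ] w 0.0854 j7 -1.22
 t3.6 p [ 0.506  -0.0772  0.1913] psi 17.0 tilt [ 0.001 -0.   ] F [0.5 0.9 0.2] w 0.0853 j7 -1.30
```

View pics/a.png

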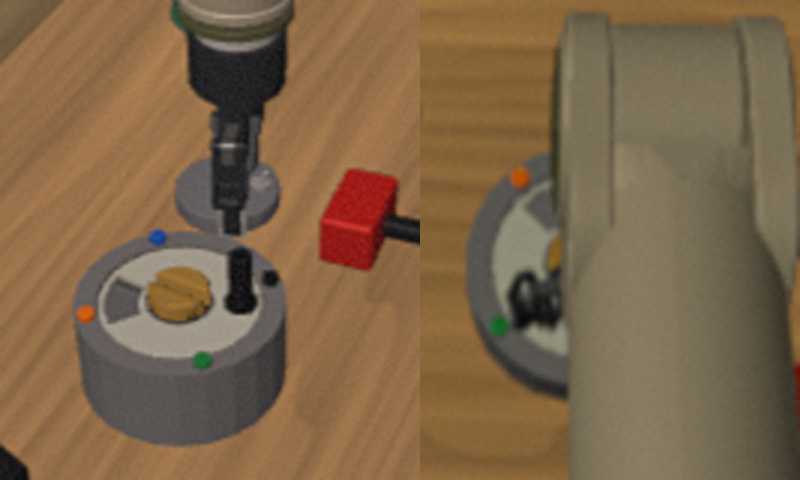

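The gripper stands above the knob, with its fingers at column 233 and the knob at 240 in the side crop. I'll descend, grip, swing the knob on an arc, and compare what the grip shows.

```bash
python3 - <<'E'
from h import *
k=C+.054*np.array([np.cos(np.radians(197)),np.sin(np.radians(197))])
env.servo_line((*k,.113),velocity=.1); show("down")
env.set_gripper(.0,30); show("grip")
a0=197
for a in np.linspace(197,218.6,7)[1:]:
    r=np.radians(a); p=C+.054*np.array([np.cos(r),np.sin(r)])
    env.servo_line((*p,.113),q(a-180),velocity=.05); show("arc")
env.sleep(.2); show()
env.set_gripper(.06); p=sensors.sense()["eef_pos"]; show("open")
env.servo_line((p[0],p[1],.2),velocity=.2)
env.move_pose((.42,.1,.33),q(90)); show()
cv2.imwrite("pics/b_top.png",cams.grab_frame("top")[:,:,::-1]);cv2.imwrite("pics/b_side.png",cams.grab_frame("side")[:,:,::-1])
a=cv2.imread("pics/b_side.png")[140:240,190:290];b=cv2.imread("pics/b_top.png")[125:205,223:303]
cv2.imwrite("pics/b.png",np.hstack([cv2.resize(a,(400,400),interpolation=2),cv2.resize(b,(400,400),interpolation=2)]))
E
```

```text
down t4.6 p [ 0.5058 -0.0768  0.1136] psi 17.0 tilt [ 0.001 -0.   ] F [ 0.7 -0.3  1.1] w 0.0855 j7 -1.34
grip t5.2 p [ 0.5055 -0.0771  0.1133] psi 17.0 tilt [ 0. -0.] F [-1.  -1.1  3.1] w 0.0214 j7 -1.34
arc t5.4 p [ 0.5065 -0.0804  0.1133] psi 20.5 tilt [ 0. -0.] F [-2.4 -2.9  6. ] w 0.0213 j7 -1.28
arc t5.7 p [ 0.5077 -0.0837  0.1133] psi 24.0 tilt [ 0. -0.] F [-3.1 -2.5  6.4] w 0.0211 j7 -1.22
arc t5.9 p [ 0.5092 -0.0868  0.1133] psi 27.6 tilt [-0.    -0.001] F [-2.6 -3.   6.5] w 0.0211 j7 -1.15
arc t6.2 p [ 0.5108 -0.0899  0.1133] psi 31.2 tilt [-0.    -0.001] F [-2.9 -4.   6.4] w 0.0210 j7 -1.09
arc t6.4 p [ 0.5127 -0.0929  0.1133] psi 34.8 tilt [-0.    -0.001] F [-3.1 -3.7  7.2] w 0.0205 j7 -1.03
arc t6.7 p [ 0.5147 -0.0958  0.1133] psi 38.3 tilt [-0.    -0.001] F [-3.8 -4.5  7.6] w 0.0213 j7 -0.97
 t6.9 p [ 0.5146 -0.0957  0.1133] psi 38.3 tilt [-0.    -0.001] F [-2.4 -5.1  6.4] w 0.0210 j7 -0.97
open t7.3 p [ 0.5148 -0.0944  0.1128] psi 38.6 tilt [-0.  0.] F [-0.4 -0.1 -0.3] w 0.0601 j7 -0.96
 t8.9 p [0.4202 0.0984 0.329 ] psi 89.8 tilt [-0.001 -0.   ] F [-0.1 -0.  -0.3] w 0.0603 j7 -0.24
```

View pics/b.png

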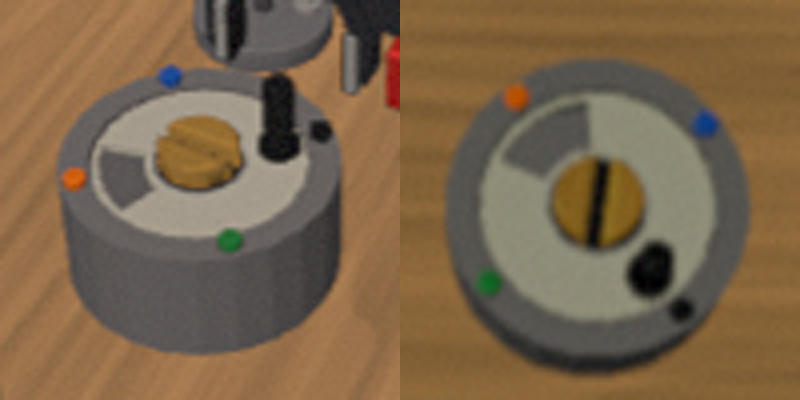

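The view after the swing shows the window turned toward orange, with top-crop corners at (585,102), (590,147), (548,180) and (502,155), and the knob toward the black button. I'll measure the window angle and refine the slot angle and centre.

```bash
python3 - <<'E'
from h import *
B=np.array([-.0028,.0017]); f=lambda x,y,z:onz("top",(223+(x-400)/5-.4,125+y/5-.4),z)[:2]+B
T=cv2.imread("pics/b_top.png")
c=[f(*p,.086) for p in[(585,102),(590,147),(548,180),(502,155)]]
for p in c: d=p-C; print("corner r %.4f ang %.1f"%(np.hypot(*d),np.degrees(np.arctan2(d[1],d[0]))))
d=f(516,97,.094)-C;print("orange",np.hypot(*d),np.degrees(np.arctan2(d[1],d[0])))
d=f(681,310,.094)-C;print("blk",np.hypot(*d),np.degrees(np.arctan2(d[1],d[0])))
# lid mask ellipse centre, window by mask inside
h=cv2.cvtColor(T,cv2.COLOR_BGR2HSV)
pts=[];az=[]
for v in range(125,200):
    for u in range(225,300):
        P=onz("top",(u,v),.086)[:2]+B-C; r=np.hypot(*P)
        if .042<r<.060:
            a=np.degrees(np.arctan2(P[1],P[0]))
            if -20<a<100 and h[v,u,2]<115: az.append(a)
az=np.array(az);print("win n",len(az),"mean",az.mean(),np.percentile(az,[2,98]))
# brass head centre & slot
m=cv2.inRange(h,(14,120,70),(26,255,255))*0
for v in range(150,180):
    for u in range(248,278):
        if h[v,u,1]>150 or h[v,u,2]<45: m[v,u]=255
n,l,s,cc=cv2.connectedComponentsWithStats(m);i=1+np.argmax(s[1:,4]);print("head",s[i],onz("top",cc[i],.100)[:2]+B)
g=cv2.resize(T[150:182,250:282],None,fx=8,fy=8,interpolation=2)
v=cv2.cvtColor(g,cv2.COLOR_BGR2HSV)[:,:,2]
ys,xs=np.nonzero(v<70);P=np.array([onz("top",(250+(x-3.5)/8,150+(y-3.5)/8),.104)[:2]+B for x,y in zip(xs,ys)])
P=P[np.linalg.norm(P-C,axis=1)<.022];w=np.linalg.svd(P-P.mean(0),full_matrices=False)[2][0];print("slot",len(P),P.mean(0),np.degrees(np.arctan2(w[1],w[0])))
S=cv2.imread("pics/b_side.png");
for x in [[(158,143),(240,172)]]:
    e=[onz("side",(190+a/4,140+b/4),.104)[:2]-[0,.0047] for a,b in x];print("slot side",e,np.degrees(np.arctan2(*(e[0]-e[1])[::-1])))
E
```

```text
corner r 0.0672 ang 7.6
corner r 0.0382 ang 7.6
corner r 0.0343 ang 62.3
corner r 0.0666 ang 62.5
orange 0.08353224870007298 38.23306928395153
blk 0.08248337443018858 -140.81304971029903Traceback (most recent call last):
  File "<stdin>", line 13, in <module>
  File "h.py", line 8, in onz
    e,d=ray(n,uv); return e+d*(z-e[2])/d[2]
        ~~~^^^^^^
  File "h.py", line 5, in ray
    p=cams.camera_params(n); d=np.array([(uv[0]-p["cx"])/p["fx"],(uv[1]-p["cy"])/p["fy"],1.])
ValueError: time passes only in moves, steps and waits
```

```bash
sed -i 's/^def ray/import functools\nPRM={n:cams.camera_params(n) for n in("top","side")}\ndef ray/; s/p=cams.camera_params(n)/p=PRM[n]/' h.py; python3 - <<'E'
from h import *
B=np.array([-.0028,.0017])
T=cv2.imread("pics/b_top.png");h=cv2.cvtColor(T,cv2.COLOR_BGR2HSV)
W=np.zeros((75,75))
for lo in(100,115):
  for r0,r1 in((.042,.050),(.050,.058),(.058,.064)):
    az=[]
    for v in range(125,200):
      for u in range(225,300):
        P=onz("top",(u,v),.086)[:2]+B-C; r=np.hypot(*P)
        if r0<r<r1:
            a=np.degrees(np.arctan2(P[1],P[0]))
            if -20<a<100 and h[v,u,2]<lo: az.append(a)
    az=np.array(az);print("win",lo,r0,len(az),"mean %.1f"%az.mean(),np.percentile(az,[3,97]).round(1))
m=np.zeros(T.shape[:2],np.uint8)
for v in range(150,180):
    for u in range(248,278):
        if (h[v,u,1]>150 and h[v,u,2]>60): m[v,u]=255
ys,xs=np.nonzero(m);hull=cv2.convexHull(np.c_[xs,ys].astype(np.int32));M=cv2.moments(hull);print("head",onz("top",(M["m10"]/M["m00"],M["m01"]/M["m00"]),.100)[:2]+B,M["m00"])
g=cv2.resize(T[150:182,250:282],None,fx=8,fy=8,interpolation=2)
v=cv2.cvtColor(g,cv2.COLOR_BGR2HSV)[:,:,2]
ys,xs=np.nonzero(v<60);P=np.array([onz("top",(250+(x-3.5)/8,150+(y-3.5)/8),.104)[:2]+B for x,y in zip(xs,ys)])
P=P[np.linalg.norm(P-C,axis=1)<.022];w=np.linalg.svd(P-P.mean(0),full_matrices=False)[2][0];print("slot",len(P),P.mean(0),np.degrees(np.arctan2(w[1],w[0])))
e=[onz("side",(190+a/4,140+b/4),.104)[:2]-[0,.0047] for a,b in[(158,143),(240,172)]];print("slot side",e,np.degrees(np.arctan2(*(e[0]-e[1])[::-1])))
E
```

```text
win 100 0.042 35 mean 34.2 [ 9.1 60.8]
win 100 0.05 42 mean 35.4 [10.6 59.8]
win 100 0.058 36 mean 37.3 [12.9 62.1]
win 115 0.042 37 mean 35.8 [ 9.3 62.8]
win 115 0.05 46 mean 35.4 [ 7.9 62.7]
win 115 0.058 39 mean 36.4 [ 7.5 63.2]
head [ 0.55665701 -0.06118776] 220.0
slot 2128 [ 0.55681557 -0.060593  ] 173.71135592713023
slot side [array([ 0.58028094, -0.05260154]), array([ 0.51963762, -0.04772724])] -4.595360138757016
```

Window centre measures ≈35.3° against orange at 38.4°, so about 3° short. I'll regrip and nudge it, then remeasure in the same way.

```bash
cat >> h.py <<'E'
def winang(T):
    h=cv2.cvtColor(T,cv2.COLOR_BGR2HSV); az=[]
    for v in range(125,200):
      for u in range(225,300):
        P=onz("top",(u,v),.086)[:2]+[-.0028,.0017]-C; r=np.hypot(*P); a=np.degrees(np.arctan2(P[1],P[0]))
        if .044<r<.062 and -20<a<100 and h[v,u,2]<108: az.append(a)
    return np.mean(az),np.percentile(az,[3,97]),len(az)
E
python3 - <<'E'
from h import *
print(winang(cv2.imread("pics/b_top.png")))
def kp(a,z): r=np.radians(a); return (*(C+.054*np.array([np.cos(r),np.sin(r)])),z)
env.move_pose(kp(215.5,.19),q(35.5))
env.servo_line(kp(215.5,.114),velocity=.1)
env.set_gripper(.0,30); show("grip")
env.servo_line(kp(218,.114),q(38),velocity=.03)
env.servo_line(kp(220.6,.114),q(40.6),velocity=.03);env.sleep(.2); show()
env.set_gripper(.06); p=sensors.sense()["eef_pos"]; show("open")
env.servo_line((p[0],p[1],.2),velocity=.2)
env.move_pose((.42,.1,.33),q(120)); show()
T=cams.grab_frame("top")[:,:,::-1].copy();cv2.imwrite("pics/c_top.png",T);print(winang(T))
cv2.imwrite("pics/c_side.png",cams.grab_frame("side")[:,:,::-1])
E
```

```text
(np.float64(35.412354016128845), array([ 8.10496225, 62.89482045]), 100)
grip t11.3 p [ 0.5134 -0.0927  0.1146] psi 35.5 tilt [ 0.001 -0.001] F [-1.4 -0.4  4.9] w 0.0208 j7 -1.07
 t12.1 p [ 0.5164 -0.0968  0.1146] psi 40.6 tilt [ 0.001 -0.001] F [-1.3 -1.9  6.3] w 0.0211 j7 -0.99
open t12.5 p [ 0.5159 -0.0961  0.1139] psi 40.6 tilt [-0.  0.] F [-0.2 -0.8  0.1] w 0.0599 j7 -0.99
 t14.2 p [0.4201 0.0988 0.3293] psi 119.8 tilt [-0.001  0.   ] F [ 0.9 -0.8 -1.2] w 0.0601 j7 0.32
(np.float64(38.02185849058166), array([10.92557778, 64.69895708]), 99)
```

The window is now at 38.0° against 38.4°. Next I grip the key.

```bash
python3 - <<'E'
from h import *
env.set_gripper(.085)
env.move_pose((*K,.2),q(153.5)); env.servo_line((*K,.079),velocity=.12); show("at key")
env.set_gripper(0,80); env.sleep(.2); show("grip")
env.servo_line((*K,.25),velocity=.15); env.sleep(.2);show("lift")
for n in("top","side"): cv2.imwrite(f"pics/d_{n}.png",cams.grab_frame(n)[:,:,::-1])
a=cv2.imread("pics/d_side.png")[170:350,170:330];b=cv2.imread("pics/d_top.png")[150:270,90:210]
cv2.imwrite("pics/d.png",np.hstack([cv2.resize(a,(400,450),interpolation=2),cv2.resize(b,(400,450),interpolation=2)]))
E
```

```text
at key t16.8 p [0.3939 0.2894 0.0797] psi 153.5 tilt [0.001 0.001] F [-0.4 -0.1  0.5] w 0.0850 j7 0.01
grip t17.6 p [0.3934 0.2889 0.0789] psi 153.5 tilt [-0. -0.] F [-1.   0.  -1.6] w 0.0169 j7 0.01
lift t19.1 p [0.3933 0.2888 0.2494] psi 153.5 tilt [-0.001 -0.   ] F [-0.2  0.2 -0.6] w 0.0172 j7 0.18
```

View pics/d.png

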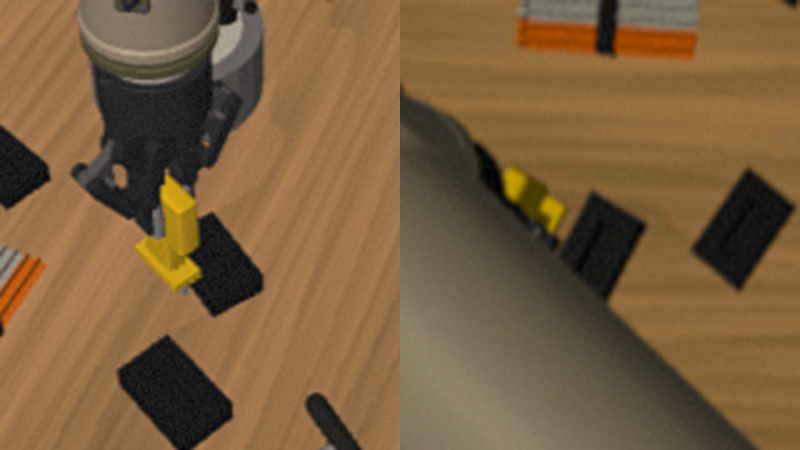

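The key is held upright, clear of the rest, with the shoulder seen at (140–200, 240–290) in the side crop. I'll check its offset along its own x against the expected shoulder and handle corners.

```bash
python3 - <<'E'
from h import *
S=cv2.imread("pics/d_side.png")
bl=blobs(S,(20,110,60),(36,255,255),(210,230,260,295));a,c,m=bl[0];print(a,c)
ys,xs=np.nonzero(m);print("left",xs.min(),ys[xs==xs.min()],"bottom",ys.max(),xs[ys==ys.max()],"right",xs.max(),ys[xs==xs.max()],"top",ys.min(),xs[ys==ys.min()])
lo=ys>266;print("right of lower",xs[lo].max(),ys[lo][xs[lo]==xs[lo].max()])
t=np.array([.3933,.2888,.2494+.0187]);Rk=R.from_euler("z",153.5,degrees=True)
for nm,dz,hx,hy in(("shoulder",-.073,.025,.012),("handletop",.027,.032,.009),("handlebot",-.027,.032,.009)):
    P=np.array([[sx*hx,sy*hy,dz] for sx in(-1,1) for sy in(-1,1)]);print(nm,proj("side",t+Rk.apply(P)+[0,.0047,0]).round(1).tolist())
print("1mm along key x:",(proj("side",t+Rk.apply([.01,0,0]))-proj("side",t))/10)
g=cv2.resize(S[230:295,210:265],None,fx=8,fy=8,interpolation=2);cv2.imwrite("pics/e.png",g)
E
```

```text
692 [239.39 264.96]
left 224 [268 269 270] bottom 286 [239 240 241] right 250 [278 279 280] top 239 [236 237]
right of lower 250 [278 279 280]
shoulder [[223.2, 273.0], [233.2, 266.3], [239.5, 289.7], [249.6, 282.7]]
handletop [[218.3, 235.6], [226.4, 230.5], [240.8, 257.3], [249.0, 251.8]]
handlebot [[220.5, 254.7], [228.3, 249.7], [242.1, 276.3], [250.0, 270.9]]
1mm along key x: [[0.34703326 0.33480463]]
```

View pics/e.png

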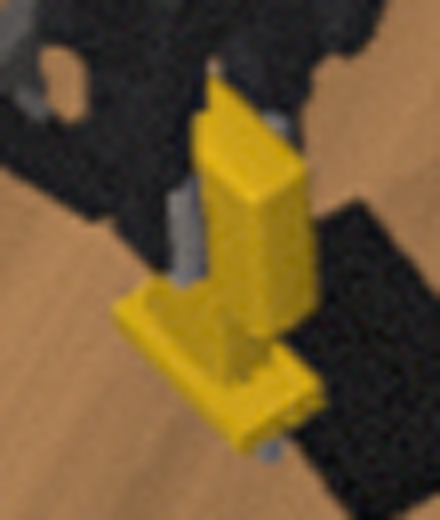

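Observed shoulder corners differ from my bias-corrected projection by (+0.8,−3.2) px, so the side-camera bias is smaller than assumed. I'll hover the key over the stud and align it to the slot within the same camera, so the bias cancels.

```bash
python3 - <<'E'
from h import *
env.move_pose((.46,.1,.3),q(165)); env.move_pose((*C,.197),q(175)); env.sleep(.2); s=show("hover")
S=cams.grab_frame("side")[:,:,::-1].copy();cv2.imwrite("pics/f_side.png",S)
a,c,m=blobs(S,(20,110,60),(36,255,255),(200,80,300,182))[0];ys,xs=np.nonzero(m)
print(a,"left",xs.min(),ys[xs==xs.min()],"bottom",ys.max(),xs[ys==ys.max()],"right",xs.max(),ys[xs==xs.max()])
t=s["eef_pos"]+[0,0,.0181];Rk=R.from_euler("z",175,degrees=True)
for nm,dz,hx,hy in(("shoulder",-.073,.025,.012),("handletop",.027,.032,.009)):
    P=np.array([[sx*hx,sy*hy,dz] for sx in(-1,1) for sy in(-1,1)]);print(nm,proj("side",t+Rk.apply(P)).round(1).tolist())
for e in np.eye(3)*.01: print((proj("side",t-[0,0,.09]+e)-proj("side",t-[0,0,.09]))/10)
print("stud c",proj("side",(*C,.104)))
c=cv2.imread("pics/c_side.png")
z=lambda i:cv2.resize(i[110:205,205:275],None,fx=5.6,fy=5.6,interpolation=2)
cv2.imwrite("pics/f.png",np.hstack([z(S),z(c)]))
E
```

```text
hover t21.1 p [ 0.5572 -0.0593  0.1985] psi 175.1 tilt [ 0.002 -0.001] F [ 0.2  0.3 -2.2] w 0.0170 j7 1.14
506 left 225 [140 141 142 143 144 145 146 147] bottom 169 [243 244] right 249 [150]
shoulder [[227.8, 163.5], [232.7, 158.1], [244.9, 169.5], [249.6, 163.9]]
handletop [[223.4, 130.4], [227.3, 126.5], [246.5, 137.9], [250.2, 133.8]]
[[-0.35150717 -0.09760463]]
[[-0.16671266  0.23930388]]
[[-0.01813926 -0.29437816]]
stud c [[239.7499813  174.91140712]]
```

View pics/f.png

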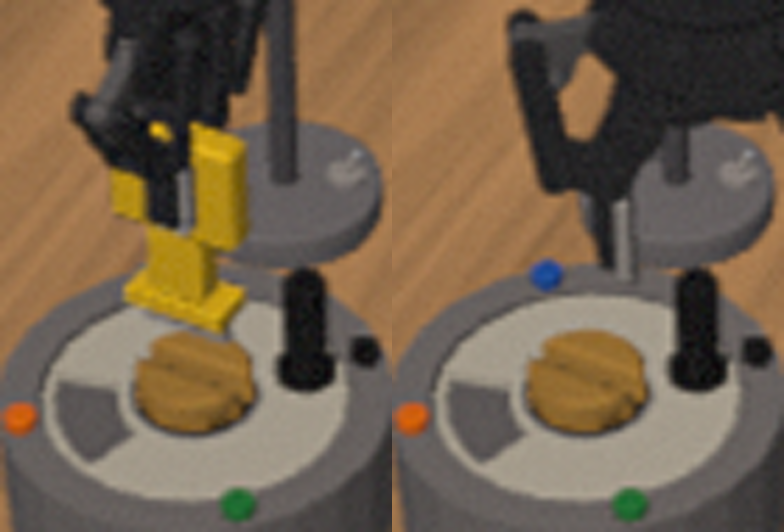

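Hover view: the shoulder bottom corners are at (126,297), (220,328) and (243,305) in the crop. The stud slot runs from (140,355) to (245,395), and the key is nearly above it. I'll settle the remaining few mm numerically, using the key in hand to measure both cameras' bias.

```bash
python3 - <<'E'
from h import *
np.set_printoptions(precision=2,suppress=True)
def ext(m): ys,xs=np.nonzero(m); return dict(L=(xs.min(),ys[xs==xs.min()].mean()),R=(xs.max(),ys[xs==xs.max()].mean()),T=(xs[ys==ys.min()].mean(),ys.min()),B=(xs[ys==ys.max()].mean(),ys.max()))
# top camera: held key at lift
T=cv2.imread("pics/d_top.png");a,c,m=blobs(T,(20,110,60),(36,255,255),(115,180,150,225))[0];print("dtop",a,c,ext(m))
t=np.array([.3933,.2888,.2494+.0181]);Rk=R.from_euler("z",153.5,degrees=True)
for nm,dz,hx,hy in(("shoulder",-.073,.025,.012),("handletop",.027,.032,.009),("handlebot",-.027,.032,.009)):
    P=np.array([[sx*hx,sy*hy,dz] for sx in(-1,1) for sy in(-1,1)]);print(nm,proj("top",t+Rk.apply(P)).round(1).tolist(),proj("side",t+Rk.apply(P)).round(1).tolist())
# stud/caddy predicted extents vs seen
th=np.linspace(0,2*np.pi,200)
def circ(n,r,z,c=(.557,-.061)): p=proj(n,np.c_[c[0]+r*np.cos(th),c[1]+r*np.sin(th),th*0+z]); return p.min(0),p.max(0)
S=cv2.imread("pics/c_side.png");T=cv2.imread("pics/c_top.png")
for n,im,roi in(("side",S,(222,160,256,195)),("top",T,(250,152,276,180))):
    h=cv2.cvtColor(im,cv2.COLOR_BGR2HSV);m=np.zeros(h.shape[:2],bool);x0,y0,x1,y1=roi;m[y0:y1,x0:x1]=(h[y0:y1,x0:x1,1]>130)&(h[y0:y1,x0:x1,0]<30)&(h[y0:y1,x0:x1,2]>45)
    print(n,"brass",ext(m),"pred top",circ(n,.028,.104),"bot",circ(n,.028,.086))
    # white lid
    m=np.zeros(h.shape[:2],np.uint8);m[130:215,190:300]=((h[130:215,190:300,1]<60)&(h[130:215,190:300,2]>120))*255
    k,l,s,cc=cv2.connectedComponentsWithStats(m);i=1+np.argmax(s[1:,4]);print(n,"lid",ext(l==i),"pred",circ(n,.072,.086))
E
```

```text
dtop 179 [129.7  202.49] {'L': (np.int64(120), np.float64(197.0)), 'R': (np.int64(139), np.float64(205.5)), 'T': (np.float64(123.0), np.int64(194)), 'B': (np.float64(135.5), np.int64(212))}
shoulder [[131.5, 202.2], [139.3, 206.4], [121.5, 218.7], [129.3, 223.0]] [[224.3, 271.3], [234.3, 264.7], [240.6, 288.0], [250.7, 280.9]]
handletop [[121.2, 194.5], [127.8, 198.0], [106.8, 218.0], [113.3, 221.6]] [[219.5, 233.9], [227.6, 228.9], [242.0, 255.5], [250.2, 250.1]]
handlebot [[128.4, 197.9], [134.5, 201.2], [114.9, 220.0], [121.0, 223.4]] [[221.7, 253.1], [229.4, 248.1], [243.2, 274.5], [251.1, 269.2]]
side brass {'L': (np.int64(229), np.float64(180.0)), 'R': (np.int64(249), np.float64(177.5)), 'T': (np.float64(240.0), np.int64(169)), 'B': (np.float64(238.5), np.int64(186))} pred top (array([228.99, 167.82]), array([250.51, 182.24])) bot (array([229.4 , 172.89]), array([250.71, 187.34]))
side lid {'L': (np.int64(212), np.float64(180.0)), 'R': (np.int64(266), np.float64(180.0)), 'T': (np.float64(240.0), np.int64(162)), 'B': (np.float64(237.5), np.int64(199))} pred (array([212.63, 162.17]), array([267.45, 199.36]))
top brass {'L': (np.int64(254), np.float64(165.0)), 'R': (np.int64(271), np.float64(165.0)), 'T': (np.float64(261.6), np.int64(157)), 'B': (np.float64(262.75), np.int64(173))} pred top (array([252.4 , 156.46]), array([270.94, 174.54])) bot (array([252.22, 158.02]), array([270.47, 175.81]))
top lid {'L': (np.int64(239), np.float64(162.5)), 'R': (np.int64(285), np.float64(166.5)), 'T': (np.float64(262.5), np.int64(144)), 'B': (np.float64(262.5), np.int64(188))} pred (array([237.84, 144.26]), array([284.76, 190.01]))
```

Using the held key as reference, the top camera is nearly unbiased and the side is off by about −1 px. The axis then lands at (0.560,−0.063) from the top view and (0.557,−0.059) from the side. I take (0.5585,−0.061), inside the ±4.5 mm chamfer tolerance, and descend while watching force.

```bash
cat >> h.py <<'E'
C2=np.array([.5585,-.061])
def goto(p,psi,v=.05):
    "line, corrected once for the steady offset"
    p=np.array(p,float); env.servo_line(p,q(psi),velocity=v); env.sleep(.1)
    e=p-sensors.sense()["eef_pos"]
    if np.linalg.norm(e)>.0008: env.servo_line(p+e,q(psi),velocity=.02); env.sleep(.1)
    return e
E
python3 - <<'E'
from h import *
e=goto((*C2,.18),175); print("off",e.round(4)); s=show("pre"); F0=s["contact_force"]
for z in np.arange(.178,.1565,-.002):
    env.servo_line((C2[0]+e[0],C2[1]+e[1],z+e[2]),q(175),velocity=.03); env.sleep(.05); s=sensors.sense(); d=s["contact_force"]-F0
    print("%.4f"%s["eef_pos"][2],s["eef_pos"][:2].round(4),d.round(1),"T",s["ft_torque"].round(2))
    if d[2]>9 or np.hypot(d[0],d[1])>12: break
E
```

```text
off [-0.0001 -0.0001 -0.0001]
pre t21.8 p [ 0.5586 -0.0609  0.1801] psi 175.0 tilt [0. 0.] F [-0.2  0.3 -0.6] w 0.0170 j7 1.13
0.1779 [ 0.5584 -0.0611] [ 0.3 -0.8  0.1] T [-0.   -0.01  0.02]
0.1758 [ 0.5583 -0.0611] [ 0.4 -0.  -0.7] T [0.02 0.04 0.02]
0.1738 [ 0.5584 -0.0611] [ 0.7 -0.1 -1.9] T [ 0.04 -0.06 -0.  ]
0.1718 [ 0.5584 -0.0611] [-0.1 -0.6 -0.6] T [ 0.02 -0.02 -0.01]
0.1698 [ 0.5583 -0.0611] [-0.6 -1.2 -0.8] T [-0.03 -0.01  0.01]
0.1678 [ 0.5584 -0.0611] [-0.1  0.1 -0.6] T [-0.06 -0.07  0.01]
0.1658 [ 0.5584 -0.0611] [-0.3  0.  -0.2] T [0.05 0.02 0.03]
0.1638 [ 0.5584 -0.0611] [ 0.5  0.  -0.6] T [-0.02 -0.04  0.02]
0.1618 [ 0.5583 -0.0611] [ 0.  -0.7 -0.5] T [-0.05 -0.04 -0.04]
0.1598 [ 0.5584 -0.0611] [ 0.  -0.3  0. ] T [0.   0.06 0.03]
0.1583 [ 0.5587 -0.061 ] [ 0.  -0.1  2.5] T [-0.05  0.   -0.06]
```

The blade entered freely and the shoulder seated at TCP z ≈0.159. Now I press and turn.

```bash
python3 - <<'E'
from h import *
def g(z,psi,v=.03):
    env.servo_line((*C2,z),q(psi),velocity=v)
def st(t):
    s=sensors.sense(); x=R.from_quat(s["orientation"]).apply([1,0,0]); print(t,"t%.1f"%s["time"],s["eef_pos"].round(4),"psi %.1f"%np.degrees(np.arctan2(x[1],x[0])),"F",s["contact_force"].round(1),"T",s["ft_torque"].round(2)); return s
g(.153,175);st("p"); g(.1478,175); env.sleep(.15); s=st("pressed")
if s["contact_force"][2]>25: raise SystemExit
for psi in list(np.arange(165,84,-10))+[82,80,78.5]:
    p=sensors.sense()["eef_pos"]
    j=kinematics.solve_ik((*C2,.1478),q(psi)); env.move_j(j); s=st("turn")
    if abs(s["ft_torque"][2])>.6 or np.linalg.norm(s["contact_force"])>30: print("stop");break
env.sleep(.2); st("end")
E
```

```text
p t25.4 [ 0.5587 -0.061   0.1531] psi 175.0 F [-0.  -0.3  4.5] T [-0.08  0.02 -0.02]
pressed t25.8 [ 0.5588 -0.061   0.1483] psi 175.0 F [-0.1 -0.6  5.9] T [-0.1   0.24  0.01]
turn t26.1 [ 0.5589 -0.0609  0.1484] psi 164.9 F [0.3 0.3 7.2] T [ 0.01  0.08 -0.04]
turn t26.4 [ 0.559  -0.0608  0.1485] psi 154.9 F [0.3 0.6 6.8] T [0.08 0.   0.03]
turn t26.7 [ 0.5592 -0.0607  0.1486] psi 145.0 F [0.9 0.7 5.8] T [ 0.09 -0.17 -0.04]
turn t26.9 [ 0.5594 -0.0607  0.1487] psi 135.0 F [0.9 1.2 5.4] T [ 0.11 -0.27 -0.02]
turn t27.2 [ 0.5595 -0.0607  0.1488] psi 124.9 F [1.3 0.3 6.3] T [ 0.05 -0.38 -0.08]
turn t27.5 [ 0.5596 -0.0608  0.1488] psi 114.9 F [1.8 0.5 5.6] T [ 0.09 -0.49  0.01]
turn t27.8 [ 0.5597 -0.0609  0.1489] psi 104.9 F [ 2.8 -0.3  5.6] T [-0.02 -0.5  -0.02]
turn t28.0 [ 0.5598 -0.0609  0.1489] psi 94.9 F [2.7 0.8 5.8] T [-0.09 -0.6  -0.01]
turn t28.3 [ 0.5598 -0.0611  0.1489] psi 84.9 F [ 2.2 -0.3  6.4] T [-0.15 -0.53 -0.01]
turn t28.6 [ 0.5598 -0.061   0.1489] psi 82.0 F [ 2.5 -0.3  7. ] T [-0.17 -0.64 -0.04]
turn t28.8 [ 0.5598 -0.061   0.1488] psi 80.0 F [ 2.7 -0.2  5.9] T [-0.13 -0.56 -0.03]
turn t29.1 [ 0.5596 -0.061   0.1487] psi 78.5 F [2.  0.2 5.9] T [-0.06 -0.37 -0.01]
end t29.3 [ 0.5596 -0.061   0.1487] psi 78.5 F [ 2.3 -0.4  6.7] T [-0.14 -0.44  0.02]
```

```bash
python3 - <<'E'
from h import *
for z in [.1505,.1525,.1545,.1565,.159]:
    env.servo_line((*C2,z),q(78.5),velocity=.03);env.sleep(.1);s=sensors.sense();print(s["eef_pos"].round(4),s["contact_force"].round(1),s["ft_torque"].round(2))
# locked? feel for rotation: a small twist must be resisted beyond play
env.servo_line((*C2,.21),q(78.5),velocity=.12); show("up")
env.move_pose((.45,.15,.30),q(120)); show("side")
for n in("top","side"): cv2.imwrite(f"pics/g_{n}.png",cams.grab_frame(n)[:,:,::-1])
a=cv2.imread("pics/g_side.png")[140:220,200:280];b=cv2.imread("pics/g_top.png")[125:205,223:303]
cv2.imwrite("pics/g.png",np.hstack([cv2.resize(a,(400,400),interpolation=2),cv2.resize(b,(400,400),interpolation=2)]))
E
```

```text
[ 0.5595 -0.061   0.1514] [1.7 0.1 6.1] [-0.14 -0.61 -0.03]
[ 0.559  -0.061   0.1529] [2.5 0.3 4.8] [-0.16 -0.81 -0.03]
[ 0.5585 -0.061   0.1545] [2.2 0.1 4.1] [-0.04 -0.78  0.03]
[ 0.5583 -0.061   0.1562] [ 4.  -0.2 -0.6] [-0.03 -0.98  0.02]
[ 0.5583 -0.061   0.1589] [ 2.8  0.3 -1.4] [-0.06 -0.92  0.09]
up t31.6 p [ 0.5579 -0.0611  0.2092] psi 78.5 tilt [-0.001 -0.   ] F [-0.5  0.2 -1.3] w 0.0174 j7 -0.37
side t32.6 p [0.4507 0.148  0.2993] psi 119.8 tilt [-0.001 -0.   ] F [ 1.1 -0.2 -1.6] w 0.0168 j7 0.03
```

View pics/g.png

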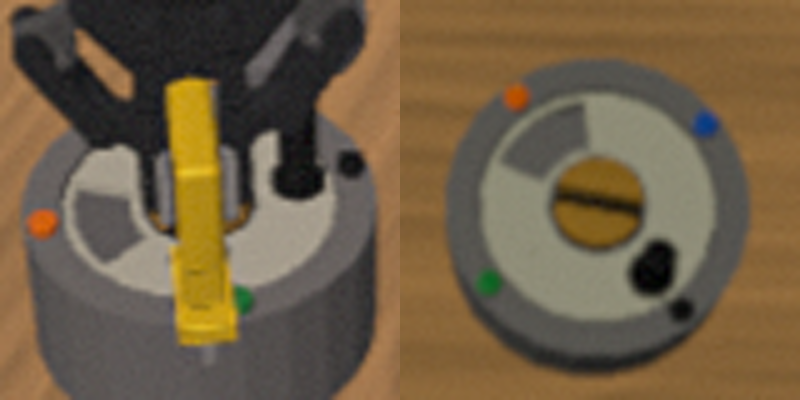

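The slot has turned a quarter and the force vanished at z ≈0.155, which fits the catch at 4 mm. I'll check the turn angle and window numerically. Then I compute the rest's position using the unbiased top camera, before putting the key back.

```bash
python3 - <<'E'
from h import *
def slot(f,z):
    T=cv2.imread(f);g=cv2.resize(T[150:182,248:280],None,fx=8,fy=8,interpolation=2);v=cv2.cvtColor(g,cv2.COLOR_BGR2HSV)[:,:,2]
    for th in(55,65):
        ys,xs=np.nonzero(v<th);P=np.array([onz("top",(248+(x-3.5)/8,150+(y-3.5)/8),z)[:2] for x,y in zip(xs,ys)])
        P=P[np.linalg.norm(P-[.560,-.063],axis=1)<.020];w=np.linalg.svd(P-P.mean(0),full_matrices=False)[2][0];print(f,len(P),P.mean(0).round(4),"%.1f"%(np.degrees(np.arctan2(w[1],w[0]))%180))
slot("pics/c_top.png",.104);slot("pics/g_top.png",.100)
print(winang(cv2.imread("pics/g_top.png")))
# rest (empty) by dark mask, and neighbours, both views
for n,f,roi in(("top","pics/g_top.png",(125,190,175,250)),("side","pics/g_side.png",(205,295,275,360)),("top","pics/c_top.png",(125,190,175,250)),):
    im=cv2.imread(f);h=cv2.cvtColor(im,cv2.COLOR_BGR2HSV)
    for a,c,m in blobs(im,(0,0,0),(180,255,50),roi,60)[:2]:
        b=cv2.minAreaRect(np.argwhere(m)[:,::-1].astype(np.float32)); print(f,a,c,b, onz(n,b[0],.022).round(4))
T=cv2.imread("pics/g_top.png")[190:250,115:175];S=cv2.imread("pics/g_side.png")[285:365,200:280]
cv2.imwrite("pics/i.png",np.hstack([cv2.resize(cv2.convertScaleAbs(x,alpha=2),(400,400),interpolation=2) for x in(S,T)]))
E
```

```text
pics/c_top.png 1805 [ 0.5598 -0.0624] 173.7
pics/c_top.png 2079 [ 0.5598 -0.0623] 173.8
pics/g_top.png 1340 [ 0.5595 -0.0639] 81.3
pics/g_top.png 1736 [ 0.5596 -0.0636] 81.2
(np.float64(38.02185849058166), array([10.92557778, 64.69895708]), 99)
pics/g_side.png 1143 [239.86 327.43] ((239.88424682617188, 327.1021423339844), (42.9612922668457, 27.83221435546875), 48.57633590698242) [0.3932 0.2961 0.022 ]
```

View pics/i.png

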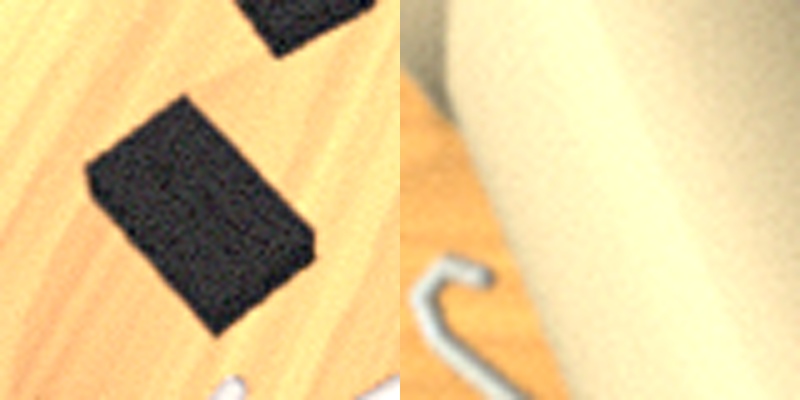

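Measured turn is 92.5° (tolerance ±3.4°, and the release height confirms the catch). The side crop shows the empty rest, left corner (85,168) and right (315,235), consistent with where I picked the key. The blade was free in the pocket at that TCP pose, so I go back to it.

```bash
python3 - <<'E'
from h import *
P=np.array([.3934,.2889])
env.move_pose((*P,.15),q(153.5)); e=goto((*P,.12),153.5); s=show("above"); F0=s["contact_force"]
zs=list(np.arange(.116,.0805,-.004))+[.0805,.0795,.079]
for z in zs:
    env.servo_line((*(P),z),q(153.5),velocity=.06); env.sleep(.05); s=sensors.sense(); d=s["contact_force"]-F0
    print("%.4f"%s["eef_pos"][2],s["eef_pos"][:2].round(4),d.round(1),s["ft_torque"].round(2))
    if np.linalg.norm(d)>8: print("contact");break
E
```

```text
above t34.4 p [0.3935 0.2892 0.1203] psi 153.5 tilt [0. 0.] F [ 0.5 -0.1 -1. ] w 0.0171 j7 0.07
0.1159 [0.3933 0.2889] [-0.9  0.6  0.3] [0.   0.04 0.01]
0.1119 [0.3933 0.2889] [-0.5  0.2 -0.5] [ 0.02  0.01 -0.01]
0.1079 [0.3933 0.2888] [-1.  -0.9  0.6] [-0.03  0.03 -0.02]
0.1039 [0.3933 0.2889] [-1.2  1.1 -0.2] [-0.   -0.02 -0.01]
0.0999 [0.3933 0.2889] [-0.8  0.7 -0.4] [ 0.03 -0.01  0.03]
0.0959 [0.3933 0.2888] [-0.6 -0.   0.7] [ 0.03  0.02 -0.06]
0.0919 [0.3933 0.2889] [-1.3 -0.3 -0.5] [-0.03  0.03 -0.04]
0.0879 [0.3933 0.2889] [0.3 0.2 0.1] [0.02 0.   0.01]
0.0839 [0.3933 0.2889] [-0.5  0.2 -0.2] [-0.01 -0.01  0.03]
0.0804 [0.3933 0.2888] [-0.2  0.6 -0.3] [-0.03  0.04  0.01]
0.0795 [0.3934 0.2889] [-0.5  0.9  0.6] [-0.01  0.04 -0.03]
0.0790 [0.3934 0.2889] [-0.6  0.5 -0.9] [ 0.03 -0.02 -0.  ]
```

```bash
python3 - <<'E'
from h import *
F0=sensors.sense()["contact_force"][2]
for z in np.arange(.0785,.0735,-.0005):
    env.servo_line((.3934,.2889,z),q(153.5),velocity=.02); env.sleep(.05); s=sensors.sense(); f=s["contact_force"][2]
    if f>2.5: break
show("seat")
env.set_gripper(.085); env.sleep(.1); show("open")
env.servo_line((.3934,.2889,.22),velocity=.15)
env.move_pose((.45,.05,.33),q(90)); show("away")
T=cams.grab_frame("top")[:,:,::-1].copy();S=cams.grab_frame("side")[:,:,::-1].copy()
cv2.imwrite("pics/j_top.png",T);cv2.imwrite("pics/j_side.png",S);print(winang(T))
for n,im,ref,r in(("top",T,"pics/top0_raw.png",(115,190,180,245)),("side",S,"pics/side0_raw.png",(200,270,280,360))):
    for i in(im,cv2.imread(ref)): print(n,[(a,c) for a,c,m in blobs(i,(22,120,60),(34,255,255),r)][:2])
a=S[150:384,110:344];b=T[110:300,90:280]
cv2.imwrite("pics/j.png",np.hstack([cv2.resize(x,(400,400),interpolation=2) for x in(a,b)]))
E
```

```text
seat t38.3 p [0.3935 0.289  0.0789] psi 153.5 tilt [ 0. -0.] F [-1.1 -1.1  5.4] w 0.0175 j7 0.02
open t39.1 p [0.3934 0.2889 0.0785] psi 153.5 tilt [-0. -0.] F [ 0.4 -0.2 -0.9] w 0.0852 j7 0.02
away t41.2 p [0.4496 0.0509 0.3295] psi 90.2 tilt [-0.001  0.   ] F [ 0.9 -0.5 -0.9] w 0.0849 j7 -0.25
(np.float64(44.49702907287116), array([11.78123342, 94.31868809]), 113)
top [(344, array([143.57, 215.76]))]
top [(342, array([142.65, 215.3 ]))]
side [(750, array([239.3 , 310.73]))]
side [(748, array([238.09, 311.54]))]
```

View pics/j.png

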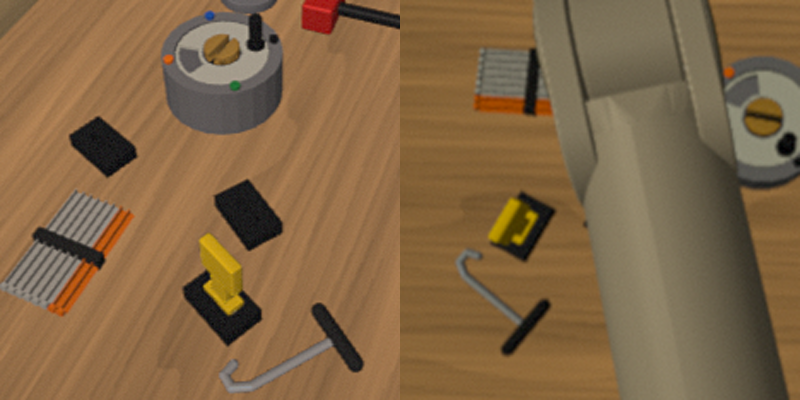

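The key stands home in its rest. Its blob matches the start picture to about 1 px and the wrist force read 5.4 N when it seated. Pegs, puller and mallet are where they were. The 44.5° window reading comes from the arm hiding part of the lid in the top view: nothing has touched the lid since the clear 38.0° reading, and the side view shows it unchanged. Handing in.

```bash
python3 -c "
from h import *
show(); env.finish_job()"
```

```text
t41.3 p [0.4495 0.0516 0.3295] psi 90.2 tilt [-0.001  0.   ] F [-0.9  1.  -0.4] w 0.0851 j7 -0.25
the job is handed in; nothing more can be done
```

The job is done and handed in at 41.3 s of the 64 s allowed, with no faults seen. `finish_job` gave no verdict.

- **Lid:** I turned it by the knob in two moves, because the first stopped about 3° short. The window centre then measured 38.0° against 38.4° for the orange button.
- **Stud:** The key's blade went into the slot without resistance. I pressed the stud about 10 mm and turned it clockwise; the slot measured about 92.5° of turn, with the catch taking ±3.4°. On letting up, the force vanished about 4 mm below the unlocked height, which fits the stud being locked in its catch.
- **Key:** It is back standing in the leftmost rest, within about 1 px of its starting place in both views. It seated with about 5 N and the gripper was then opened and moved clear.
- **Other objects:** The pegs and the puller look unmoved in the last pictures, as does the part of the mallet in view. I did not picture the whole lamp at the end, but no wrist force suggested a bump.

**Checks that disagreed:**
- The two cameras differed by 4–7 mm on fixed points. I settled this using the base bolts and the key in hand.
- The last window reading, 44.5°, is not valid because the arm hid part of the lid. The 38.0° reading was repeated after the stud was locked, and nothing touched the lid after that.

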